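# Shut the battery flap and hold the cover plate over its screw bosses

## Task

The batteries of the tablet counter have just been changed: press its hinged battery flap down until the catch holds it shut by itself, and let go of it. Then pick up the loose cover plate by its bar handle and hold it level over the open counter, about 15 mm above the three screw bosses and touching nothing, with its three holes lined up so that each threaded hole is fully visible through its plate hole and a colleague can start the screws. Finish while still holding the plate there, and leave the vials and the plaster roll where they stand.

Things in the scene. Friction and masses are not known exactly. Their poses are not given: they have to be found in the camera images.
- counter: base of a tablet counter, cover off: low grey plastic housing 200 x 150 mm, heavy, does not move; left or right in the work area, turned up to 0.4 rad. Origin: centre of its underside, on the worktop; x along its 200 mm length, away from the robot at yaw 0; z up. Its flat deck is 42 mm high; three round bosses 22 mm wide rise to 60 mm. A battery well in the deck's middle is covered by the flap
- flap (a joint): angle of the white battery flap: 0 = shut (flat, top face 47 mm above the worktop), grows as it opens upward; starts at 0.55 to 0.85. A light spring lifts it again to about 0.4 rad when let go too early; pressed fully down its edge snaps under the catch, which holds it (rests below 0.03). Closed fingers pressing straight down near the counter's middle (x = 0) with 10 to 12 N do it
- flap_hinge (a point): middle of the flap's hinge line, at counter x = 42, y = 0 mm, 45 mm above the worktop; the line runs along the counter's y
- flap_edge (a point): middle of the flap's free edge, on its upper face. The flap is 84 mm from hinge to edge (towards the counter's -x, to x = -42 mm when shut), 66 mm wide, 4 mm thick
- catch_top (a point): top of the spring catch that holds the flap's edge: steel nose between two guides, 57 mm above the worktop, at counter x = -46 to -59 mm, y within 21 mm of the middle
- cover: loose dark steel cover plate 180 x 130 x 5 mm, about 0.3 kg, lying flat on the worktop on the other side of the work area from the counter, bar handle up, turned up to 0.5 rad. Origin: centre of its underside; x along its 180 mm length, z up. Three 16 mm through holes match the bosses: the plate's end with two holes (+x) belongs over the counter's end with two bosses (+x)
- cover_bar (a point): centre of the plate's black bar handle, 34 mm straight above the plate's origin: bar 96 mm long (plate x), 14 mm wide (plate y), 12 mm high, on two 12 mm square posts at plate x = +-38 mm; 23 mm of air between bar and plate
- vial_clear: small clear glass vial with a green cap, 25 mm wide, 58 mm high, standing at the back; origin at the centre of its underside; leave it alone
- vial_brown: small brown glass vial with a red cap, 25 mm wide, 58 mm high, standing at the back; origin at the centre of its underside; leave it alone
- plaster_roll: roll of cloth plaster lying flat, 50 mm wide, 25 mm high, at the back; origin at the centre of its underside; leave it alone
- hole_a (a point): centre of the plate's +y hole of the two-hole end, at plate x, y = (72, 50) mm, on the underside; goes over boss_a
- boss_a (a point): mouth of the threaded hole on the boss top at counter x, y = (72, 50) mm, 60 mm above the worktop
- hole_b (a point): centre of the plate's -y hole of the two-hole end, at plate x, y = (72, -50) mm, on the underside; goes over boss_b
- boss_b (a point): mouth of the threaded hole on the boss top at counter x, y = (72, -50) mm, 60 mm above the worktop
- hole_c (a point): centre of the plate's single hole of the other end, at plate x, y = (-72, 0) mm, on the underside; goes over boss_c
- boss_c (a point): mouth of the threaded hole on the boss top at counter x, y = (-72, 0) mm, 60 mm above the worktop
There are look-alikes about, which are no part of the job. There is more than one size of the cover; the one meant has the size given above.

How it is judged:
On the way, in this order (a step that is already met when the one before it is completed fails the run):
1. the battery flap is shut, held by its catch, with the robot off it (value of joint flap below 0.06 rad and contact force between each of the arm, the fingers and counter below 0.1 N), for 0.3 s.
2. then the cover plate is lifted in the fingers, the flap still shut (height (world z) of cover above 0.03 m and contact force between the fingers and cover above 1 N and value of joint flap below 0.06 rad), for 0.2 s.
At the end, for the whole second after the job is handed in: The flap is shut (below 0.06 rad). The fingers grip the cover plate; the underside of each of its three holes is within 5 mm sideways of its own boss's thread and 5 to 30 mm above the boss top; the plate touches no part of the counter and is at rest (value of joint flap below 0.06 rad and horizontal distance between hole_a and boss_a below 0.005 m and z of hole_a in the frame of boss_a between 0.005 and 0.03 m and horizontal distance between hole_b and boss_b below 0.005 m and z of hole_b in the frame of boss_b between 0.005 and 0.03 m and horizontal distance between hole_c and boss_c below 0.005 m and z of hole_c in the frame of boss_c between 0.005 and 0.03 m and contact force between cover and counter below 0.1 N and contact force between the fingers and cover above 1 N and linear speed of cover below 0.02 m/s); the arm keeps its last pose, push and grip.
It fails at once if a vial or the plaster roll is moved by more than 20 mm (distance of any of vial_clear, vial_brown, plaster_roll from where it was at the start of the episode above 0.02 m).
It also fails if it takes over 54 s, if anything falls off the work surface, if the arm or the gripper's body presses on something with over 40 N, if the wrist force passes 120 N, or if a joint passes its speed limit or range.

## Robot

A 7-joint arm with a two-finger parallel gripper is mounted at the origin on a cart in front of the work surface, level with it; the furniture and walls round the work are solid. World frame = base frame: x ahead of the robot, y to its left, z up, the work surface at z = 0. Lengths are in m, angles in rad, forces in N, time in s.
With the tool pointing down it reaches from about 0.4 to 0.9 m from the base axis. Payload 5.6 kg.
Tool frame: the origin (TCP) lies between the finger pads; the fingertips stand 17 mm ahead of it and the grasp point (between the pads) lies 2 mm behind it (tip_reach is the distance from the TCP to the fingertips, in m); z points along the fingers, y is the direction in which the jaws open and shut (so a half turn about z gives the same grasp; the last joint's range is limited). The gripper opens to 92 mm and grips with 3 to 60 N. Pads are 20 mm wide; open, the fingers measure 128 mm over their backs; the gripper's body (75 mm by 189 mm) begins 69 mm behind the grasp point.
Start: joints at [1.267, 0.468, -0.012, 1.603, 0.006, 1.071, -0.056], TCP at [0.168, -0.628, 0.232] pointing down, gripper open.
Joint ranges: [-2.53, 2.53], [-0.31, 2.02], [-1.57, 1.55], [0.28, 2.44], [-1.29, 4.43], [0.15, 1.84], [-2.92, 2.92]. Speed limits (rad/s): [2.57, 2.57, 3.14, 3.14, 3.14, 3.14, 3.14].

## Interface

Orientations are given as a unit quaternion [x, y, z, w].
In Python, from plant import * gives the robot as it stands. The module is installed in compiled form; this text tells all that it offers.
- The arm moves only by the shell command python3 -m creep 'ROWS' [FORCE]. ROWS is JSON, a list that holds one entry, the list of rows, each a list of 5 numbers: the gripper command: -1 is fully open, 1 is shut, values between are in proportion, then the shift along the tool's x, y, z scaled (see below), then the turn about the tool's z scaled (see below). In form: [[[fingers, x, y, z, twist], ...]]. A call has 1 to 20 rows; each row shifts and turns the commanded pose from where the row before left it, along the tool's axes as they then stand; what a row does not reach is not made up. The controller multiplies each number of a shift by 3 cm and each number of a turn by 90 degrees. A row lasts 1/10 s, in which the tool goes at most 50 mm and 8.59 degrees, less where a joint would pass 70% of its speed; a pose out of reach is approached as far as the arm can. A call with a number of a shift or a turn outside -1 to 1 is refused whole. A call with a gripper value outside its range is refused whole. The fingers move at their own pace and stop on an object; FORCE is the grip in N (left out, the last holds). Time passes only in rows, so rows that do not move let the fingers close. It gives the time, the measured TCP pose, the force and the opening at its end, in the units of the state.
- get_state(): the state, without advancing time (a new reading comes with each control period).
- grab_frame(name): name is "scene" or "top"; returns a dict with "pixels" (480x640x3 uint8, blue, green, red), "depth" (480x640 float32, m along the optical axis (not along the pixel's ray), 0 where there is no reading), "vertical_fov" (degrees; the focal length in pixels is half the picture's height over the tangent of half this angle, whatever the lens; pixels are square), "cx", "cy" (the principal point, pixels), "cam_to_world" (4x4, takes a point from camera to world coordinates). Camera axes: x right, y down, z forward; pixel columns grow to the right and rows downward; lengths in m; the calibration is good to about 2 mm. A picture is of the moment at which its call begins.
- sign_off(): hands the job in, once; it reports no verdict.
Trained networks look in a picture, given as the dict that the camera call returned (one of the last four; its "shot" number tells which), for a name from the list of things; names that differ only in an ending like _2 or _b are one class to them, and where a whole thing is asked for, a point or a joint stands for the part that bears it (a point fixed in the world has none). Each returns a list of dicts, best first, with "confidence" (0 to 1); they miss things now and then, are a little off and sometimes report something else, mostly with a low value. They report only what shows in the picture. A call takes as long as a camera call. They do not tell look-alikes from the thing itself.
- masks_of(picture, name): "mask" (480x640 bool, what is visible of it) and "rect" ([left, top, right, bottom] in pixels, round what is visible of it).
- landmark_of(picture, name): "pixel" ([column, row] in pixels: a listed point, or the origin of a listed thing).
The state is a dict: "time_s": time; "joint_positions": joint angles; "joint_vel": joint speeds; "joint_efforts": joint torques, N m; "eef_pos": TCP position; "tcp_rot": TCP orientation; "force": force on the tool from outside, world axes, zero at the start; "wrist_torque": the same for the moment, N m; "width": finger opening in m.
Only numpy, scipy, OpenCV 4.12 (cv2) and the standard library are available. Lean on these libraries where they do the work, as an engineer would, in place of code of your own. Each camera call takes 0.05 s, during which the arm holds its last target. There are 200 camera calls.

## Working session

There is one attempt and no reset: what is moved stays moved. The work goes in short steps, Python scripts to look and compute and a shell command to move; the robot and the scene stay as the last step left them, time stands still between calls to the robot, and variables do not carry over. Pictures are saved under pics/ and viewed, about 8 in all and at most 12, crops included, and the job is handed in when it is done.

```bash
mkdir -p pics
cat > h.py <<'E'
import numpy as np, cv2
from plant import *
def K(p):
    f=240/np.tan(np.radians(p["vertical_fov"])/2); return f,p["cx"],p["cy"]
def w(p,uv,z=None):
    """world point of pixel: from depth, or on plane z"""
    f,cx,cy=K(p); u,v=uv; T=np.array(p["cam_to_world"])
    d=np.array([(u-cx)/f,(v-cy)/f,1.])
    if z is None:
        a=p["depth"][int(v)-1:int(v)+2,int(u)-1:int(u)+2]; a=a[a>0]
        return T[:3,:3]@(d*np.median(a))+T[:3,3] if a.size else None
    r=T[:3,:3]@d; return T[:3,3]+r*(z-T[2,3])/r[2]
def px(p,P):
    f,cx,cy=K(p); T=np.array(p["cam_to_world"]); c=T[:3,:3].T@(np.array(P)-T[:3,3]); return np.array([f*c[0]/c[2]+cx,f*c[1]/c[2]+cy])
E
python3 - <<'E'
from h import *
np.set_printoptions(precision=4,suppress=True)
for n in("top","scene"):
    p=grab_frame(n); cv2.imwrite(f"pics/{n}0.png",p["pixels"]); print(n,np.array(p["cam_to_world"]))
    for m,z in dict(boss_a=.06,boss_b=.06,boss_c=.06,flap_edge=None,flap_hinge=.045,catch_top=.057,hole_a=.005,hole_b=.005,hole_c=.005,cover_bar=.04,cover=None).items():
        for r in landmark_of(p,m)[:3]: print(m,np.round(r["pixel"]),round(r["confidence"],2),w(p,r["pixel"],z), w(p,r["pixel"]))
print(get_state())
E
```

```text
top [[ 0.0068 -0.9982  0.0595  0.4583]
 [-0.9999 -0.0076 -0.0133 -0.0678]
 [ 0.0138 -0.0594 -0.9981  1.0575]
 [ 0.      0.      0.      1.    ]]
boss_a [437. 197.] 0.77 [ 0.5912 -0.3154  0.06  ] [ 0.5911 -0.3153  0.0607]
boss_a [392. 187.] 0.75 [ 0.6114 -0.2237  0.06  ] [ 0.6112 -0.2236  0.061 ]
boss_a [404. 265.] 0.66 [ 0.4531 -0.247   0.06  ] [ 0.4531 -0.2468  0.061 ]
boss_b [437. 197.] 0.77 [ 0.5912 -0.3154  0.06  ] [ 0.5911 -0.3153  0.0607]
boss_b [392. 187.] 0.75 [ 0.6114 -0.2237  0.06  ] [ 0.6112 -0.2236  0.061 ]
boss_b [404. 265.] 0.66 [ 0.4531 -0.247   0.06  ] [ 0.4531 -0.2468  0.061 ]
boss_c [437. 197.] 0.77 [ 0.5912 -0.3154  0.06  ] [ 0.5911 -0.3153  0.0607]
boss_c [392. 187.] 0.75 [ 0.6114 -0.2237  0.06  ] [ 0.6112 -0.2236  0.061 ]
boss_c [404. 265.] 0.66 [ 0.4531 -0.247   0.06  ] [ 0.4531 -0.2468  0.061 ]
flap_edge [414. 236.] 0.88 [ 0.5087 -0.2573  0.1081] [ 0.5087 -0.2573  0.1081]
flap_edge [388. 189.] 0.61 [ 0.6078 -0.2151  0.0611] [ 0.6078 -0.2151  0.0611]
flap_hinge [411. 210.] 0.84 [ 0.5667 -0.2652  0.045 ] [ 0.5662 -0.2644  0.0492]
catch_top [402. 253.] 0.7 [ 0.477
[... 2970 characters left out ...]
3   0.04  ] [ 0.6984 -0.2741  0.0257]
cover [257. 378.] 0.92 [ 0.3065 -0.3223  0.005 ] [ 0.3065 -0.3223  0.005 ]
cover [311. 223.] 0.67 [0.5298 0.0748 0.0061] [0.5298 0.0748 0.0061]
{'time_s': 1.2, 'joint_positions': array([ 1.267 ,  0.4675, -0.0116,  1.6027,  0.006 ,  1.0714, -0.0563]), 'joint_vel': array([ 0.    ,  0.0002,  0.0007, -0.0019, -0.    ,  0.0016,  0.0003]), 'joint_efforts': array([ -0.0008, -52.0426,  -0.0131, -24.4052,  -0.0566,   0.0113,
         0.    ]), 'eef_pos': array([ 0.1676, -0.628 ,  0.2316]), 'tcp_rot': array([ 0.9915,  0.13  , -0.    ,  0.    ]), 'force': array([0.698 , 1.208 , 0.3287]), 'wrist_torque': array([0.017 , 0.0124, 0.0349]), 'width': 0.09175341287331415}
```

View pics/top0.png

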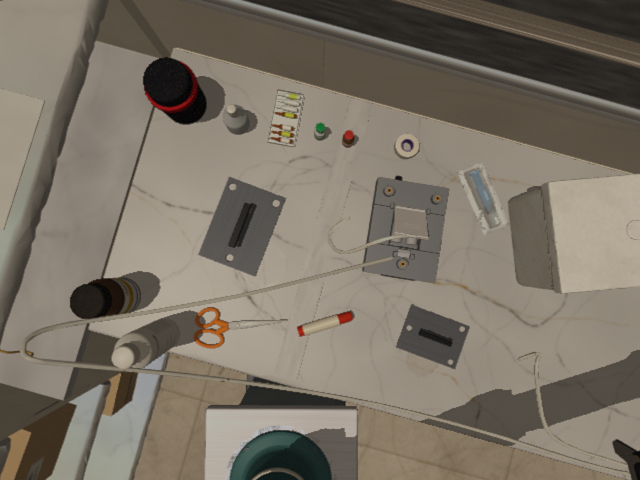

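View pics/scene0.png

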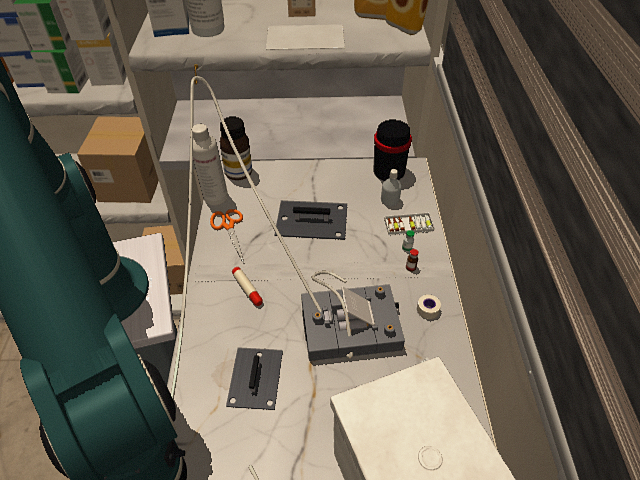

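Run:
```python
from h import *
np.set_printoptions(precision=3,suppress=True)
p=grab_frame("top")
print("plate/hole px w:",[w(p,c,.005) for c in((233,187),(275,204),(230,259))])
for c in range(60,396,30):
    # cord: highest point in column between rows
    seg=[(w(p,(c,r)),r) for r in range(240,330)]
    b=max((s for s in seg if s[0] is not None),key=lambda s:s[0][2]); print(c,b[1],b[0])
for uv in((340,250),(360,245),(385,240),(333,235),(455,420),(250,380)): print(uv,w(p,uv))
a=cv2.resize(p["pixels"][165:300,190:325],(540,540),interpolation=cv2.INTER_CUBIC);cv2.imwrite("pics/crop1.png",np.hstack([a[:,:400],cv2.resize(p["pixels"][165:300,350:450],(400,540),interpolation=cv2.INTER_CUBIC)]))
```

```text
plate/hole px w: [array([0.617, 0.11 , 0.005]), array([0.581, 0.02 , 0.005]), array([0.463, 0.114, 0.005])]
60 326 [0.352 0.344 0.248]
90 320 [0.359 0.307 0.224]
120 316 [0.364 0.265 0.205]
150 312 [0.369 0.219 0.192]
180 307 [0.377 0.171 0.178]
210 301 [0.387 0.121 0.165]
240 295 [0.397 0.069 0.153]
270 289 [0.407 0.016 0.134]
300 281 [ 0.421 -0.039  0.113]
330 273 [ 0.436 -0.096  0.09 ]
360 264 [ 0.454 -0.157  0.067]
390 272 [ 0.438 -0.221  0.043]
(340, 250) [ 0.483 -0.119  0.033]
(360, 245) [ 0.495 -0.163  0.   ]
(385, 240) [ 0.503 -0.207  0.075]
(333, 235) [ 0.516 -0.105  0.002]
(455, 420) [ 0.127 -0.365  0.   ]
(250, 380) [ 0.032  0.165 -0.748]
```

View pics/crop1.png

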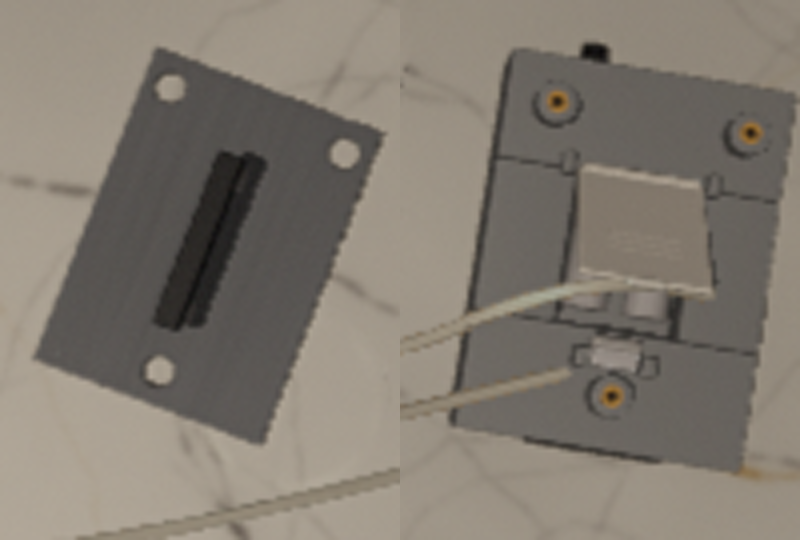

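```bash
cat >> h.py <<'E'
def rigid(local,W):
    """least-squares x,y,yaw of 2D points"""
    L=np.array(local,float);W=np.array(W)[:,:2]; a=L-L.mean(0); b=W-W.mean(0)
    th=np.arctan2((a[:,0]*b[:,1]-a[:,1]*b[:,0]).sum(),(a*b).sum()); R=np.array([[np.cos(th),-np.sin(th)],[np.sin(th),np.cos(th)]])
    t=W.mean(0)-R@L.mean(0); return t,th,np.linalg.norm((L@R.T+t)-W,axis=1)
PT=[(.072,.05),(.072,-.05),(-.072,0)]
def brass(p,guess,r=8):
    out=[]
    for g in guess:
        u,v=np.round(px(p,g)).astype(int); q=p["pixels"][v-r:v+r+1,u-r:u+r+1].astype(float)
        s=np.clip(q[...,2]-q[...,0]-45,0,None); yy,xx=np.mgrid[-r:r+1,-r:r+1]
        out.append(w(p,(u+(s*xx).sum()/s.sum(),v+(s*yy).sum()/s.sum()),.06) if s.sum()>50 else np.full(3,np.nan))
    return out
def bright(p,guess,z=.003,r=7):
    out=[]
    for g in guess:
        u,v=np.round(px(p,g)).astype(int); q=p["pixels"][v-r:v+r+1,u-r:u+r+1].astype(float).mean(2)
        yy,xx=np.mgrid[-r:r+1,-r:r+1]; s=np.clip(q-np.median(q)-25,0,None)*(xx**2+yy**2<=r*r)
        out.append(w(p,(u+(s*xx).sum()/s.sum(),v+(s*yy).sum()/s.sum()),z))
    return out
E
python3 - <<'E'
from h import *
np.set_printoptions(precision=4,suppress=True)
gb=[(.611,-.220,.06),(.592,-.313,.06),(.454,-.242,.06)]
gh=[(.620,.11,.003),(.581,.02,.003),(.463,.114,.003)]
for n in("top","scene"):
    p=grab_frame(n)
    B=brass(p,gb); print(n,np.array(B)); 
    for _ in range(2): B=brass(p,B,6)
    print("counter",rigid(PT,B))
    H=bright(p,gh); H=bright(p,H); print(np.array(H),"cover",rigid(PT,H))
    m=masks_of(p,"cover_bar")
    for k in m:
        mu=np.argwhere(k["mask"]).mean(0)[::-1]; print("bar mask",k["confidence"],mu,w(p,mu,.04))
    for r in landmark_of(p,"flap_edge")[:1]: print(w(p,r["pixel"]))
E
```

```text
top [[ 0.6059 -0.2171  0.06  ]
 [ 0.5903 -0.3156  0.06  ]
 [ 0.4556 -0.2443  0.06  ]]
counter (array([ 0.5269, -0.2553]), np.float64(-0.1542686838119006), array([0.0002, 0.0002, 0.0001]))
[[0.6186 0.1127 0.003 ]
 [0.5837 0.0186 0.003 ]
 [0.4666 0.1156 0.003 ]] cover (array([0.5338, 0.0906]), np.float64(-0.355434353078865), array([0.0003, 0.0002, 0.0003]))
bar mask 0.93 [432.5183 336.5224] [ 0.3068 -0.3089  0.04  ]
bar mask 0.84 [241.5369 226.5958] [0.5297 0.0854 0.04  ]
bar mask 0.69 [406.151  146.1422] [ 0.7014 -0.2561  0.04  ]
[ 0.512  -0.2576  0.1047]
scene [[ 0.6068 -0.2158  0.06  ]
 [ 0.5916 -0.315   0.06  ]
 [ 0.4569 -0.243   0.06  ]]
counter (array([ 0.528 , -0.2542]), np.float64(-0.15499902529505194), array([0.0002, 0.0003, 0.0001]))
[[0.6259 0.1317 0.003 ]
 [0.5769 0.003  0.003 ]
 [0.4622 0.1193 0.003 ]] cover (array([0.5326, 0.0931]), np.float64(-0.3592225963103252), array([0.0191, 0.0188, 0.0031]))
bar mask 0.84 [255.0074 378.2755] [ 0.3018 -0.3414  0.04  ]
bar mask 0.6 [312.151  219.4364] [0.5268 0.0537 0.04  ]
[ 0.5164 -0.2493  0.1057]
```

```bash
cat >> h.py <<'E'
def st():
    s=get_state(); x,y,z,q=s["tcp_rot"]; psi=2*np.arctan2(y,x); psi=(psi+np.pi)%(2*np.pi)-np.pi
    return s,psi
def go(tx,ty,tz,tpsi=None):
    """scaled tool-frame totals from here to there (shift at present yaw; twist afterwards)"""
    s,psi=st(); d=np.array([tx,ty,tz])-s["eef_pos"]; c,n=np.cos(psi),np.sin(psi)
    print("t",round(s["time_s"],2),"pos",np.round(s["eef_pos"],4),"psi",round(psi,4),"tilt",np.round(s["tcp_rot"],4),"F",np.round(s["force"],2),"w",round(s["width"],4))
    print("rows total xyz",np.round(np.array([d[0]*c+d[1]*n,d[0]*n-d[1]*c,-d[2]])/.03,3),"twist",None if tpsi is None else round((psi-tpsi)/(np.pi/2),4))
E
python3 -m creep '[[[1,0.734,-0.942,0,0],[1,0.734,-0.942,0,0],[1,0.734,-0.942,0,0],[1,0.734,-0.942,0,0],[1,0.734,-0.942,0,0],[1,0.734,-0.942,0,0],[1,0.734,-0.942,0,0],[1,0.734,-0.942,0,0],[1,0.734,-0.942,0,0],[1,0.734,-0.942,0,0],[1,0,0,0,0],[1,0,0,0,0]]]' 20
python3 -c "
from h import *
go(.5275,-.2547,.18,-.1545)"
```

```text
time_s: 2.75
eef_pos: [0.3077, -0.2982, 0.2319]
tcp_rot: [0.991, 0.131, 0.0, 0.001]
force: [0.6, 0.0, -0.7]
width: 0.0002
t 2.75 pos [ 0.3077 -0.2982  0.2319] psi 0.2622 tilt [9.914e-01 1.307e-01 1.000e-04 5.000e-04] F [ 0.63  0.02 -0.69] w 0.0002
rows total xyz [7.453 0.498 1.731] twist 0.2653
```

```bash
python3 -m creep '[[[1,0.93,0.062,0.1,0],[1,0.93,0.062,0.1,0],[1,0.93,0.062,0.1,0],[1,0.93,0.062,0.1,0],[1,0.93,0.062,0.1,0],[1,0.93,0.062,0.1,0],[1,0.93,0.062,0.1,0],[1,0.93,0.062,0.1,0],[1,0,0,0.3,0.088],[1,0,0,0.3,0.088],[1,0,0,0.3,0.088],[1,0,0,0,0],[1,0,0,0,0]]]'
python3 -c "
from h import *
go(.5275,-.2547,.064,-.1545)
p=grab_frame('scene');cv2.imwrite('pics/c2.png',cv2.resize(p['pixels'][180:400,220:460],(720,660))[:600])"
```

```text
time_s: 4.05
eef_pos: [0.5267, -0.2563, 0.1804]
tcp_rot: [0.997, -0.076, -0.0, 0.0]
force: [-0.1, -0.1, -0.3]
width: 0.0004
t 4.05 pos [ 0.5267 -0.2563  0.1804] psi -0.1522 tilt [ 9.971e-01 -7.600e-02 -3.000e-04  2.000e-04] F [-0.14 -0.11 -0.33] w 0.0004
rows total xyz [ 0.018 -0.056  3.88 ] twist 0.0015
```

View pics/c2.png

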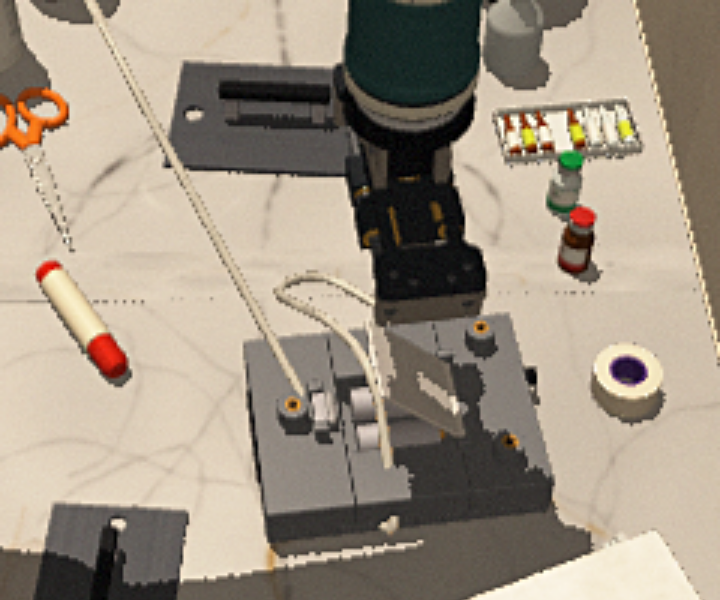

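```bash
python3 -m creep '[[[1,0,-0.05,0.5,0],[1,0,0,0.7,0],[1,0,0,0.5,0],[1,0,0,0.5,0],[1,0,0,0.4,0],[1,0,0,0.4,0],[1,0,0,0.3,0],[1,0,0,0.2,0],[1,0,0,0.1,0],[1,0,0,0,0]]]'
python3 -c "
from h import *
go(.5275,-.2547,.064,-.1545)
p=grab_frame('scene')
for c in ((308,315),(318,305),(330,278),(342,290),(348,315),(349,330),(349,335)): print(c,np.round(w(p,c),3))
for r in landmark_of(p,'flap_edge')[:1]: print(w(p,r['pixel']),r['confidence'])
cv2.imwrite('pics/c3.png',cv2.resize(p['pixels'][240:380,270:450],(720,560)))"
```

```text
time_s: 5.1
eef_pos: [0.5272, -0.2536, 0.0724]
tcp_rot: [0.997, -0.077, -0.0, -0.0]
force: [1.0, -1.1, 1.2]
width: 0.0003
t 5.1 pos [ 0.5272 -0.2536  0.0724] psi -0.1539 tilt [ 9.97e-01 -7.69e-02 -1.00e-04 -0.00e+00] F [ 0.97 -1.06  1.16] w 0.0003
rows total xyz [0.015 0.036 0.279] twist 0.0004
(308, 315) [ 0.44  -0.228  0.044]
(318, 305) [ 0.467 -0.211  0.047]
(330, 278) [ 0.525 -0.111  0.002]
(342, 290) [ 0.499 -0.276  0.168]
(348, 315) [ 0.489 -0.342  0.18 ]
(349, 330) [ 0.512 -0.291  0.047]
(349, 335) [ 0.509 -0.301  0.044]
[ 0.4837842  -0.24445681  0.05560582] 0.65
```

View pics/c3.png

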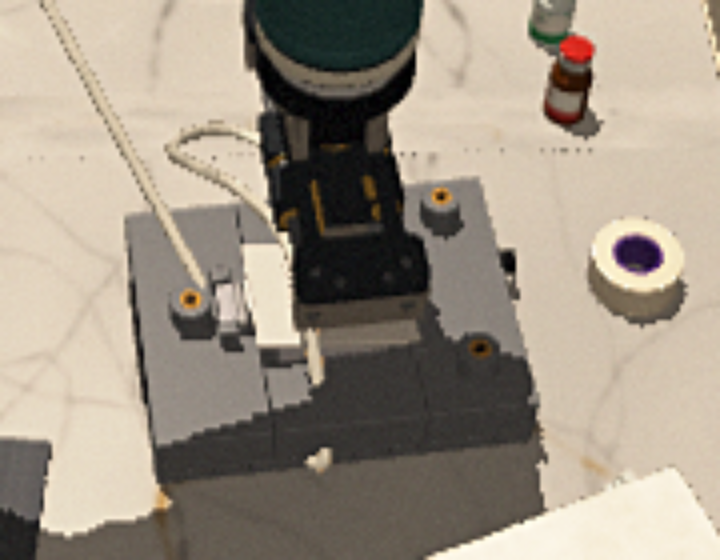

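```bash
python3 -m creep '[[[1,0,0,0.1,0],[1,0,0,0.1,0],[1,0,0,0.08,0],[1,0,0,0,0],[1,0,0,0,0]]]'
```

```text
time_s: 5.7
eef_pos: [0.5273, -0.2538, 0.0644]
tcp_rot: [0.997, -0.077, 0.0, 0.0]
force: [-1.7, -0.1, 3.4]
width: 0.0005
```

```bash
python3 -m creep '[[[1,0,0,0.06,0],[1,0,0,0.06,0],[1,0,0,0,0],[1,0,0,0,0]]]'
```

```text
time_s: 6.1
eef_pos: [0.5274, -0.2538, 0.0637]
tcp_rot: [0.997, -0.077, 0.0, 0.0]
force: [-7.7, 2.9, 25.2]
width: 0.0003
```

```bash
python3 -m creep '[[[1,0,0,-0.4,0],[1,0,0,-0.8,0],[1,0,0,-1,0],[0,0,0,-1,0],[0,0,0,-1,0],[0,0,0,0,0],[0,0,0,0,0],[0,0,0,0,0]]]'
python3 -c "
from h import *
go(.5338,.0906,.2,-.3554)
for n in('top','scene'):
    p=grab_frame(n)
    for m in('flap_edge','catch_top'):
        for r in landmark_of(p,m)[:1]: print(n,m,w(p,r['pixel']),r['confidence'])
c,s=np.cos(-.1545),np.sin(-.1545)
p=grab_frame('scene')
for x in(.03,.01,-.01,-.03,-.038): 
  for y in(-.025,.025):
    q=px(p,(.5275+c*x-s*y,-.2547+s*x+c*y,.047)); print(x,y,np.round(w(p,q),4))
cv2.imwrite('pics/c4.png',cv2.resize(p['pixels'][240:380,270:450],(720,560)))"
```

```text
time_s: 6.9
eef_pos: [0.5264, -0.2533, 0.1853]
tcp_rot: [0.997, -0.077, -0.001, -0.0]
force: [0.0, 0.4, -0.0]
width: 0.0383
t 6.9 pos [ 0.5264 -0.2533  0.1853] psi -0.1539 tilt [ 9.97e-01 -7.69e-02 -1.00e-03 -3.00e-04] F [ 0.01  0.39 -0.05] w 0.0383
rows total xyz [ -1.515 -11.365  -0.49 ] twist 0.1283
top flap_edge [ 0.48010984 -0.2519695   0.05547304] 0.82
top catch_top [ 0.47661973 -0.24559806  0.05448251] 0.58
scene flap_edge [ 0.4817986  -0.24518261  0.05447051] 0.82
scene catch_top [ 0.48007658 -0.24129364  0.05425389] 0.58
0.03 -0.025 [ 0.5532 -0.2843  0.0474]
0.03 0.025 [ 0.5608 -0.2351  0.0477]
0.01 -0.025 [ 0.5333 -0.2815  0.0479]
0.01 0.025 [ 0.541  -0.2322  0.048 ]
-0.01 -0.025 [ 0.5112 -0.2848  0.0578]
-0.01 0.025 [ 0.5138 -0.2502  0.0785]
-0.03 -0.025 [ 0.4938 -0.2754  0.048 ]
-0.03 0.025 [ 0.5013 -0.2266  0.0487]
-0.038 -0.025 [ 0.486  -0.2738  0.0474]
-0.038 0.025 [ 0.4937 -0.2246  0.0476]
```

View pics/c4.png

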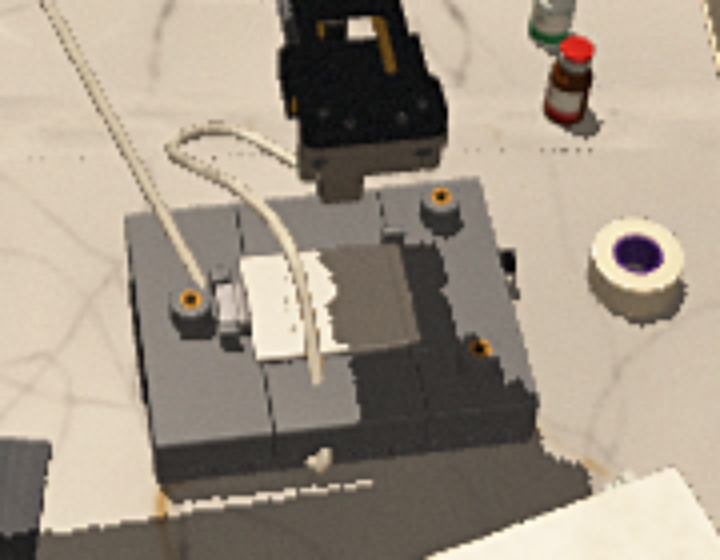

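```bash
python3 -m creep '[[[-1,-0.14,-1,-0.06,0.033],[-1,-0.14,-1,-0.06,0.033],[-1,-0.14,-1,-0.06,0.033],[-1,-0.14,-1,-0.06,0.033],[-1,-0.1,-1,-0.06,0],[-1,-0.1,-1,-0.06,0],[-1,-0.1,-1,-0.06,0],[-1,-0.1,-1,-0.06,0],[-1,0,-1,0,0],[-1,0,-1,0,0],[-1,0,-1,0,0],[-1,0,0,0,0],[-1,0,0,0,0]]]' 40
python3 - <<'E'
from h import *
go(.5338,.0906,.12,-.3554)
for n in("top","scene"):
    p=grab_frame(n); f,cx,cy=K(p); T=np.array(p["cam_to_world"]); v,u=np.mgrid[:480,:640]; d=p["depth"]
    P=np.stack([(u-cx)/f*d,(v-cy)/f*d,d],-1)@T[:3,:3].T+T[:3,3]
    c,s=np.cos(-.1545),np.sin(-.1545); q=P[...,:2]-[.5275,-.2547]; X=q[...,0]*c+q[...,1]*s; Y=-q[...,0]*s+q[...,1]*c
    m=(d>0)&(abs(X)<.11)&(abs(Y)<.1)&(P[...,2]>.063)
    for a in np.argwhere(m)[::max(1,m.sum()//25)]: print(n,a[::-1],np.round([X[tuple(a)],Y[tuple(a)],P[tuple(a)][2]],3))
    B=brass(p,[(.6068,-.2158,.06),(.5915,-.315,.06),(.4565,-.2435,.06)]); print("counter",rigid(PT,B))
    if n=="top": print("cover",rigid(PT,bright(p,[(.6186,.1127,.003),(.5837,.0186,.003),(.4666,.1156,.003)])))
E
```

```text
time_s: 8.55
eef_pos: [0.6012, 0.068, 0.2006]
tcp_rot: [0.984, -0.179, -0.0, 0.0]
force: [1.2, -0.3, -0.6]
width: 0.0918
t 8.55 pos [0.6012 0.068  0.2006] psi -0.3599 tilt [ 9.839e-01 -1.790e-01 -3.000e-04  2.000e-04] F [ 1.24 -0.33 -0.56] w 0.0918
rows total xyz [-2.369  0.086  2.686] twist -0.0029
top [391 187] [0.077 0.047 0.064]
top [442 197] [ 0.074 -0.059  0.065]
top [405 234] [-0.014  0.006  0.076]
top [396 235] [-0.019  0.024  0.08 ]
top [406 235] [-0.015  0.004  0.076]
top [416 235] [-0.011 -0.018  0.068]
top [396 236] [-0.021  0.025  0.084]
top [406 236] [-0.018  0.004  0.081]
top [416 236] [-0.013 -0.018  0.067]
top [392 237] [-0.024  0.032  0.08 ]
top [403 237] [-0.021  0.01   0.08 ]
top [413 237] [-0.017 -0.012  0.071]
top [385 238] [-0.028  0.045  0.077]
top [395 238] [-0.025  0.025  0.08 ]
top [383 239] [-0.031  0.048  0.074]
top [376 240] [-0.035  0.061  0.072]
top [386 240] [-0.032  0.042  0.078]
top [381 241] [-0.035  0.051  0.071]
top [376 242] [-0.038  0.06   0.068]
top [373 243] [-0.041  0.066  0.068]
top [372 244] [-0.044  0.068  0.069]
top [364 246] [-0.05   0.
[... 956 characters left out ...]
.022  0.084]
scene [340 299] [-0.021  0.019  0.081]
scene [341 301] [-0.02   0.013  0.081]
scene [343 303] [-0.016  0.006  0.083]
scene [345 305] [-0.012  0.004  0.077]
scene [343 308] [-0.018 -0.003  0.078]
scene [344 310] [-0.016 -0.005  0.073]
scene [345 312] [-0.014 -0.01   0.073]
scene [345 314] [-0.015 -0.014  0.071]
scene [345 316] [-0.015 -0.015  0.065]
scene [320 318] [-0.067 -0.012  0.064]
scene [392 326] [ 0.077 -0.051  0.063]
counter (array([ 0.52807717, -0.25412342]), np.float64(-0.15642404710867372), array([0.00019849, 0.00029278, 0.00011741]))h.py:33: RuntimeWarning: invalid value encountered in scalar divide
  out.append(w(p,(u+(s*xx).sum()/s.sum(),v+(s*yy).sum()/s.sum()),z))
```

```bash
python3 -m creep '[[[-1,-0.8,0.03,0.2,0],[-1,-0.8,0.03,0.6,0],[-1,-0.77,0.026,0.8,0],[-1,0,0,0.8,-0.003],[-1,0,0,0.8,0],[-1,0,0,0.8,0],[-1,0,0,0.6,0],[-1,0,0,0.5,0],[-1,0,0,0.3,0],[-1,0,0,0,0],[-1,0,0,0,0]]]' 40
python3 -c "
from h import *
go(.5338,.0906,.032,-.3554)"
```

```text
time_s: 9.75
eef_pos: [0.5344, 0.0901, 0.0394]
tcp_rot: [0.984, -0.178, 0.0, -0.0]
force: [0.2, 0.2, 0.3]
width: 0.0917
t 9.75 pos [0.5344 0.0901 0.0394] psi -0.3569 tilt [ 9.841e-01 -1.775e-01  3.000e-04 -1.000e-04] F [0.17 0.2  0.26] w 0.0917
rows total xyz [-0.024 -0.008  0.246] twist -0.001
```

```bash
python3 -m creep '[[[-1,0,0,0.2,0],[-1,0,0,0.04,0],[1,0,0,0,0],[1,0,0,0,0],[1,0,0,0,0],[1,0,0,0,0],[1,0,0,0,0],[1,0,0,0,0],[1,0,0,0,0],[1,0,0,0,0],[1,0,0,0,0],[1,0,0,0,0]]]' 45
python3 -c "
from h import *
go(.5338,.0906,.032,-.3554)"
```

```text
time_s: 10.95
eef_pos: [0.5339, 0.0902, 0.0318]
tcp_rot: [0.984, -0.177, -0.0, 0.0]
force: [-0.4, -2.8, 0.1]
width: 0.0138
t 10.95 pos [0.5339 0.0902 0.0318] psi -0.3566 tilt [ 9.841e-01 -1.774e-01 -1.000e-04  1.000e-04] F [-0.44 -2.76  0.14] w 0.0138
rows total xyz [-0.008 -0.012 -0.008] twist -0.0008
```

```bash
python3 -m creep '[[[1,0,0,-0.3,0],[1,0,0,-0.5,0],[1,0,0,-0.8,0],[1,0,0,-0.8,0],[1,0,0,-0.8,0],[1,0,0,-0.8,0],[1,0,0,-0.7,0],[1,0,0,-0.4,0],[1,0,0,-0.2,0],[1,0,0,0,0],[1,0,0,0,0]]]'
python3 -c "
from h import *
go(.5269,-.2553,.18,-.1545)"
```

```text
time_s: 12.05
eef_pos: [0.5333, 0.0901, 0.19]
tcp_rot: [0.984, -0.177, -0.001, 0.0]
force: [0.3, -0.5, -3.3]
width: 0.0135
t 12.05 pos [0.5333 0.0901 0.19  ] psi -0.3566 tilt [ 9.841e-01 -1.773e-01 -7.000e-04  3.000e-04] F [ 0.27 -0.49 -3.25] w 0.0135
rows total xyz [ 3.818 10.863  0.333] twist -0.1286
```

```bash
python3 -m creep '[[[1,0.12,0.4,0,0],[1,0.25,0.7,0,0],[1,0.3,0.85,0,0],[1,0.3,0.85,0,0],[1,0.3,0.85,0,0],[1,0.3,0.85,0,0],[1,0.3,0.85,0,0],[1,0.3,0.85,0,0],[1,0.3,0.85,0,0],[1,0.3,0.85,0,0],[1,0.3,0.85,0,0],[1,0.3,0.85,0,0],[1,0.25,0.7,0,0],[1,0.2,0.5,0,0],[1,0.1,0.26,0,0],[1,0,0,0,-0.045],[1,0,0,0,-0.045],[1,0,0,0,-0.038],[1,0,0,0,0],[1,0,0,0,0]]]'
python3 - <<'E'
from h import *
go(.5269,-.2553,.18,-.1545)
p=grab_frame("top"); cv2.imwrite("pics/t5.png",cv2.resize(p["pixels"][150:300,330:480],(600,600),interpolation=cv2.INTER_CUBIC))
E
```

```text
time_s: 14.05
eef_pos: [0.5283, -0.2612, 0.1905]
tcp_rot: [0.997, -0.078, -0.0, -0.0]
force: [0.6, 0.5, -2.0]
width: 0.0136
t 14.05 pos [ 0.5283 -0.2612  0.1905] psi -0.1563 tilt [ 9.969e-01 -7.810e-02 -2.000e-04 -2.000e-04] F [ 0.59  0.47 -2.05] w 0.0136
rows total xyz [-0.076 -0.188  0.351] twist -0.0011
```

View pics/t5.png

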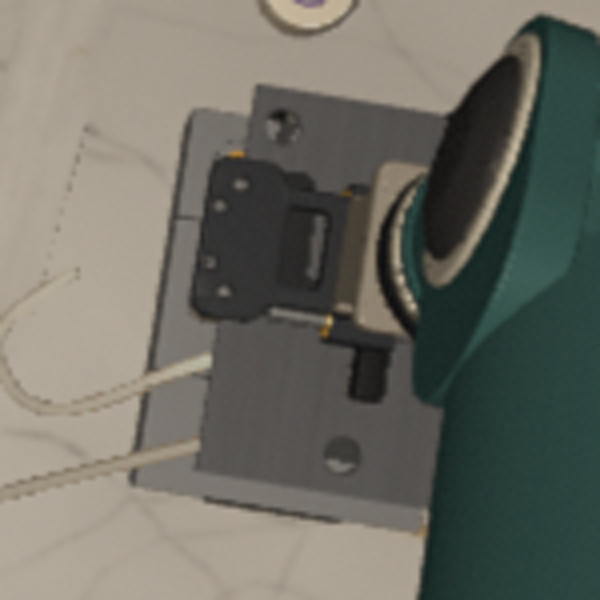

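```bash
python3 -m creep '[[[1,-0.03,-0.08,0.2,0],[1,-0.03,-0.08,0.4,0],[1,-0.016,-0.028,0.5,0],[1,0,0,0.5,0],[1,0,0,0.4,0],[1,0,0,0.2,0],[1,0,0,0,0],[1,0,0,0,0]]]'
python3 - <<'E'
from h import *
go(.5269,-.2553,.11,-.1545)
for n in("top","scene"):
    p=grab_frame(n); c=px(p,(.5275,-.2547,.09)).astype(int); a=p["pixels"][c[1]-75:c[1]+75,c[0]-100:c[0]+100]
    cv2.imwrite(f"pics/{n}6.png",cv2.resize(a,(800,600),interpolation=cv2.INTER_CUBIC)); print(n,c-[100,75])
E
```

```text
time_s: 14.9
eef_pos: [0.5273, -0.2559, 0.1249]
tcp_rot: [0.997, -0.078, 0.0, 0.0]
force: [0.4, -0.3, -2.8]
width: 0.0133
t 14.9 pos [ 0.5273 -0.2559  0.1249] psi -0.1556 tilt [ 9.97e-01 -7.77e-02  2.00e-04  1.00e-04] F [ 0.44 -0.33 -2.76] w 0.0133
rows total xyz [-0.015 -0.019  0.496] twist -0.0007
top [310 152]
scene [251 227]
```

View pics/scene6.png

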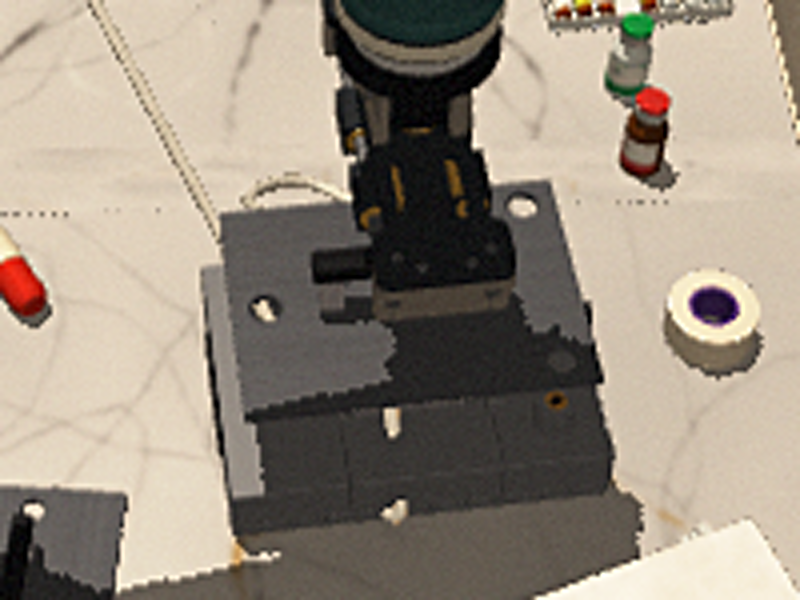

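View pics/top6.png

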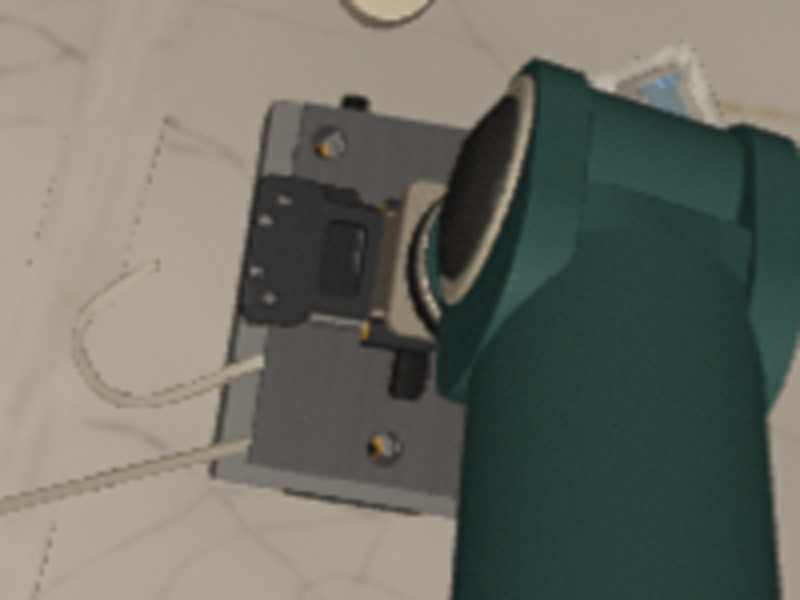

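```bash
python3 -m creep '[[[1,-0.01,-0.019,0.1,0],[1,-0.005,0,0.15,0],[1,0,0,0.15,0],[1,0,0,0.09,0],[1,0,0,0,0],[1,0,0,0,0],[1,0,0,0,0]]]'
cat > m.py <<'E'
from h import *
np.set_printoptions(precision=4,suppress=True)
go(.5269,-.2553,.11,-.1545)
c,s=np.cos(-.155),np.sin(-.155); R=np.array([[c,-s],[s,c]])
for n,t in(("top",(.5269,-.2553)),("scene",(.5280,-.2542))):
    p=grab_frame(n); f,cx,cy=K(p); T=np.array(p["cam_to_world"]); v,u=np.mgrid[:480,:640]; d=p["depth"]
    P=np.stack([(u-cx)/f*d,(v-cy)/f*d,d],-1)@T[:3,:3].T+T[:3,3]
    q=(P[...,:2]-t)@R; m=(d>0)&(abs(q[...,0])<.1)&(abs(q[...,1])<.075)&(abs(P[...,2]-.083)<.008)
    A=np.c_[q[m],np.ones(m.sum())]; z=P[...,2][m]
    for _ in range(4):
        k=np.linalg.lstsq(A,z,rcond=None)[0]; o=abs(A@k-z)<.0025; A,z=A[o],z[o]
    print(n,"plate top plane slopes,z",k,len(z),"x",np.percentile(A[:,0],[.5,99.5]),"y",np.percentile(A[:,1],[.5,99.5]))
    pts=np.float32(A[:,:2]*1000); print("  edge rect (mm)",cv2.minAreaRect(pts))
    for nm,l in zip("abc",PT):
        e=px(p,[*(R@l+t),k[2]]); r=landmark_of(p,"hole_"+nm)
        for h in r:
            if np.linalg.norm(e-h["pixel"])<10: print("  hole",nm,"expected px",e,"seen",h["pixel"],h["confidence"],"mm off",((w(p,h["pixel"],k[2])[:2]-w(p,e,k[2])[:2])@R)*1000)
    e=np.round(px(p,[*t,k[2]])).astype(int); cv2.imwrite(f"pics/{n}7.png",cv2.resize(p["pixels"][e[1]-60:e[1]+60,e[0]-60:e[0]+60],(600,600),interpolation=cv2.INTER_CUBIC))
E
python3 m.py
```

```text
time_s: 15.7
eef_pos: [0.5267, -0.2552, 0.1102]
tcp_rot: [0.997, -0.078, 0.0, 0.0]
force: [-0.8, 0.3, -2.3]
width: 0.0136
t 15.7 pos [ 0.5267 -0.2552  0.1102] psi -0.1556 tilt [ 0.997  -0.0777  0.0001  0.0001] F [-0.78  0.27 -2.29] w 0.0136
rows total xyz [0.006 0.002 0.006] twist -0.0007
top plate top plane slopes,z [-0.0005 -0.0009  0.0838] 2036 x [-0.0905  0.0885] y [-0.035   0.0654]
  edge rect (mm) ((-0.951080322265625, 14.418220520019531), (180.3756561279297, 103.68595886230469), 0.2014407515525818)
  hole a expected px [390.8104 188.1704] seen [391.8, 189.4] 0.75 mm off [-2.1186 -2.3292]
  hole c expected px [404.6341 263.5972] seen [399.9, 263.3] 0.7 mm off [-0.9313  9.3499]
scene plate top plane slopes,z [-0.0008  0.0027  0.0845] 2653 x [-0.0907  0.0882] y [-0.0659  0.0644]
  edge rect (mm) ((-0.9956207275390625, -0.88824462890625), (134.0421600341797, 180.6271209716797), 89.77163696289062)
  hole a expected px [380.6318 281.5698] seen [381.0, 279.4] 0.94 mm off [1.9846 5.7825]
  hole b expected px [390.4971 319.8361] seen [390.4, 322.1] 0.83 mm off [-1.3611 -5.3697]
  hole c expected px [317.0888 307.4642] seen [318.6, 307.1] 0.89 mm off [3.2196 0.5093]
```

```bash
python3 -m creep '[[[1,0.03,0,0.05,0],[1,0,0,0.05,0],[1,0,0,0,0],[1,0,0,0,0],[1,0,0,0,0],[1,0,0,0,0]]]'
python3 m.py; python3 -c "
import cv2,numpy as np
cv2.imwrite('pics/both7.png',cv2.resize(np.hstack([cv2.imread('pics/top7.png'),cv2.imread('pics/scene7.png')]),(800,400)))"
```

```text
time_s: 16.7
eef_pos: [0.5275, -0.2553, 0.1071]
tcp_rot: [0.997, -0.078, 0.0, 0.0]
force: [-1.0, -0.3, -3.5]
width: 0.0132
t 16.7 pos [ 0.5275 -0.2553  0.1071] psi -0.1555 tilt [ 0.997  -0.0777  0.      0.    ] F [-0.97 -0.31 -3.53] w 0.0132
rows total xyz [-0.021  0.003 -0.097] twist -0.0006
top plate top plane slopes,z [ 0.0019 -0.0011  0.0808] 2022 x [-0.0898  0.0889] y [-0.0352  0.0655]
  edge rect (mm) ((-0.13898468017578125, 14.163799285888672), (103.43556213378906, 180.1446990966797), 89.95317077636719)
  hole a expected px [390.5821 188.3933] seen [391.5, 190.8] 0.57 mm off [-4.4919 -2.557 ]
  hole c expected px [404.3615 263.5914] seen [405.7, 264.0] 0.74 mm off [-0.3709 -2.749 ]
scene plate top plane slopes,z [0.0001 0.0014 0.0814] 2619 x [-0.0898  0.0888] y [-0.0661  0.0641]
  edge rect (mm) ((-0.3426971435546875, -0.523895263671875), (180.12388610839844, 132.5157470703125), 0.01713554933667183)
  hole a expected px [380.5297 282.4662] seen [380.7, 280.9] 0.76 mm off [1.2276 4.1991]
  hole b expected px [390.368  320.7086] seen [391.3, 321.2] 0.67 mm off [ 1.6183 -1.4207]
  hole c expected px [317.1124 308.3431] seen [318.0, 309.1] 0.64 mm off [ 1.597  -2.1489]
```

View pics/both7.png

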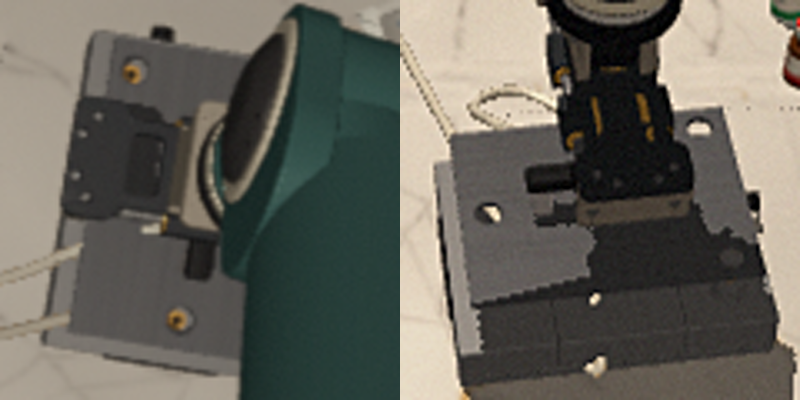

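```bash
python3 -c "
from h import *
go(.5275,-.2553,.107,-.1545)
print(sign_off())"
```

```text
t 17.1 pos [ 0.5275 -0.2553  0.1071] psi -0.1555 tilt [ 0.997  -0.0777  0.      0.    ] F [ 0.22  0.33 -2.34] w 0.0135
rows total xyz [-0.    -0.     0.003] twist -0.0007
the job is handed in; nothing more can be done
None
```

I pressed the flap shut, lifted the 180 x 130 mm cover by its bar, and handed the job in at 17.1 s. The cover was still held over the counter.

- **Flap:** With the robot off it, the depth image showed its face flat at about 47–48 mm. The press reached about 25 N, more than the 10–12 N needed. I could not see the flap again once the plate covered it.
- **Cover choice:** I took the larger of the two plates. Its hole spacing matched the listed 100 mm and 144 mm.
- **Plate position:** It was level, with a slope under 0.002 in the last depth fits, and its underside about 16 mm above the bosses. Its outline was within about 1 mm of the ideal position in both cameras. The grip held at about 13.5 mm opening.
- **Threads:** In the top view, brass showed through holes a and c, offset sideways roughly as the viewing angle predicts. Hole b was hidden by the arm in that view. I inferred its position from the plate's outline and the scene camera.
- **Disagreement:** The networks' hole positions scattered by 2–5 mm in the last measurement. They did not agree with each other, so I relied on the outline and the brass.
- **Cord:** A white cord arches over the counter to about 84 mm, above the plate's underside height. It did not move when the flap passed it, and no force showed when the plate was lowered, so I treated it as not solid.
- **Vials and plaster roll:** I did not go near them, and the pictures showed no sign that they had moved. I did not measure their positions at the end.

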